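Take the idler roller out of the core-turning stand

ROBOT

A 6-joint arm with a two-finger parallel gripper is mounted at the origin on the work surface; the furniture and walls round the work are solid. World frame = base frame: x ahead of the robot, y to its left, z up, the work surface at z = 0. Lengths are in mm, angles in rad, forces in N, time in s.
With the tool pointing down it reaches from about 350 to 975 mm from the base axis. Payload 7.1 kg.
Tool frame: the origin (TCP) lies at the very end of the fingers, on their centre line; the grasp point (between the pads) lies 19 mm behind it; z points along the fingers, y is the line along which they close (so a half turn about z gives the same grasp; the last joint's range is limited). The gripper opens to 88 mm and grips with 3 to 60 N. Pads are 20 mm wide; open, the fingers measure 115 mm over their backs; the gripper's body (75 mm by 178 mm) begins 61 mm behind the grasp point.
Start: joints at [-1.319, 0.423, 1.63, -0, 1.089, -0.019], TCP at [167.208, -602.201, 222.675] pointing down, gripper open.
Joint ranges: [-3, 3], [-0.9, 2.11], [0.09, 2.58], [-1.31, 4.45], [0.11, 2.69], [-2.54, 2.54]. Speed limits (rad/s): [2.39, 2.39, 3.01, 3.14, 3.14, 3.14].

INTERFACE

Orientations are given as a rotation vector (axis times angle).
In Python, from workcell import * gives the robot as it stands.
- The arm moves only by the tool step_arm, never from a script. Its argument "deltas" is a list of rows, each a list of 3 entries, a list of its own where there are three numbers: the shift along the tool's x, y, z in units of 300 mm (1.0 is 300 mm), then the turn, a rotation vector about the tool's x, y, z in units of 1.5 rad (1.0 is 1.5 rad), then the gripper command: -1 is shut, 1 is fully open, values between are in proportion. In form: [[[dx, dy, dz], [rx, ry, rz], gripper], ...]. A call has 1 to 20 rows; each row is the pose to reach, as a shift and turn from the pose commanded when the call began, along the tool's axes at that moment; what a row does not reach only later rows make up. A row lasts 1/12 s, in which the tool goes at most 41.7 mm and 7.16 degrees, less where a joint would pass 70% of its speed; a pose out of reach is approached as far as the arm can. A call with a number of a shift or a turn outside -1 to 1 is refused whole. A call with a gripper value outside its range is refused whole. The fingers move at their own pace and stop on an object; the grip force is fixed at half the most. Time passes only in rows, so rows that repeat a pose let the fingers close. It gives the time, the measured TCP pose, the force, the opening and the grip force at its end, in the units of the state.
- get_obs(): the state, without advancing time (a new reading comes with each control period).
- get_image(name): name is "side" or "top"; returns a dict with "pixels" (480x640x3 uint8, red, green, blue), "fx", "fy", "cx", "cy" (pixels), "dist_coeffs" ([k1, k2, p1, p2, k3] as OpenCV has them; the pictures are not rectified), "T" (4x4, takes a point from camera to world coordinates). Camera axes: x right, y down, z forward; pixel columns grow to the right and rows downward; lengths in mm; the calibration is good to about 2 mm. A picture is of the moment at which its call begins. There is no depth.
- close_job(): hands the job in; it is judged then, once.
The state is a dict: "t": time; "qpos": joint angles; "qvel": joint speeds; "joint_torque": joint torques, N m; "ee_pos": TCP position; "orientation": TCP orientation; "ft_force": force on the tool from outside, world axes, zero at the start; "moment": the same for the moment, N m; "width": finger opening in mm; "grasp_force": force on a finger pad.
Only numpy, scipy, OpenCV 4.12 (cv2) and the standard library are available. Lean on these libraries where they do the work, as an engineer would, in place of code of your own. Each camera call takes 0.05 s, during which the arm holds its last target. There are 200 camera calls.

TASK

Take the steel idler roller out of the core-turning stand so that it can be serviced. With the forked tool, press the collar of its spring-loaded axle end inwards until the axle is out of the side plate, lift that end and let it rest on top of the plate, then lay the tool back on the cork mat. Then draw the roller out of the opposite plate and lay it in the V's of the wooden cradle, without dropping it or shifting the things that stand around.

Things in the scene. Friction and masses are not known exactly. Their poses are not given: they have to be found in the camera images.
- stand: Grey steel core-turning stand, fixed. Two upright side plates 6 mm thick carry two rollers along its y axis: in front (robot side) the removable steel idler, axis x=-40 z=75 mm; behind, a black rubber drive roller with crank, axis x=42, 44 mm thick, stays. Origin on the table, z up, +x away from the robot (yaw within 0.28 rad). Base 148x225x10 mm. Open in front of and below the idler.
- plate_top (a point): Saddle in the +y side plate's top edge, 88 mm high, above the closed 14 mm hole of the sprung axle end; the freed end rests here (axle centre 6 mm higher; at first it is 13 mm lower). Saddle 40 mm wide between lips 8 mm or more higher. Point: mid thickness; plate's inner face at stand y=108, outer 114, front end x=-78 mm. Axes as the stand's.
- stub_hole (a point): Middle of the like 14 mm hole in the opposite (-y) side plate, inner face at stand y=-81 mm, outer -87: the roller's rigid stub sits in it and can stand up to about 8 degrees oblique in it.
- roller: The idler: steel roller, shell 44 mm diameter, 145 mm long, 0.4 kg. Origin: shell centre. Its y axis is the roller axis, +y to the sprung end (left from the robot); it may spin about it. Its -y end has a rigid 12 mm stub ending 91 mm from the origin: draw it 14 mm to +y to leave that plate (least 10). Grip the shell's middle from above; 38 mm free before the rear roller. End play 1.5 mm.
- axle_end (a joint): Spring-loaded +y axle end sliding in the roller: 0 = fully out (rest, 2 N preload), grows as it is pressed towards the roller's middle, 13 mm at the stop, 180 N/m (4 N at 10 mm). At 0 it reaches 2 mm past the +y plate's outer face; it has left the hole at 8 mm, with end play 9.5 mm. Springs out again when let go.
- collar (a point): Centre of the outer (+y) face of the collar on the sprung axle end: collar 30 mm diameter, 4 mm thick, axle 12 mm. At rest 92 mm from the roller's origin: a 16 mm gap to the +y plate is left, where the fork goes round the axle from the robot's side; pushed to -y it drives the axle end in. Moves with the axle end.
- axle_tip (a point): Centre of the end of the sprung axle, 24 mm beyond the collar's outer face.
- tool: Forked tool: steel flat bar 5 mm thick, 32 mm high, on edge, with a dark wooden handle 21 mm wide, 32 high, x=-75 to 22 mm. Origin: underside, near the centre of mass; grip here from above across the 21 mm. +x points to the fork, z up as it lies. Fork: slot 18 mm high, open in front, x=50 to 82 mm, centre line 16 mm above the underside, upper and lower tine 7 mm high. 0.15 kg.
- fork (a point): Middle of the tool's slot, 66 mm ahead of the tool's origin, 16 mm above its underside, mid thickness. The axle lies here when the fork is on.
- mat: Cork mat 220 x 110 x 4 mm, fixed flat on the table, with the tool on it. Origin: centre of its underside; x along its length.
- cradle: Wooden service cradle, fixed: board 90 x 120 x 10 mm with two upright V saddles (76 mm wide, 14 thick, 90 degree V, tips 50 mm above the table) at y = -45 and +45 mm, 76 mm free between them for fingers. Origin: centre of the underside; the roller lies along its y axis, either way round.
- cradle_seat (a point): Where the roller's shell centre is when it lies in the V's: 55 mm above the table, over the cradle's middle.
- cylinder_a: Bystander: upright grey concrete cylinder, 61 mm diameter, 124 mm high; origin under its centre. Leave alone.
- cylinder_b: Bystander: upright grey concrete cylinder, 62 mm diameter, 132 mm high; origin under its centre. Leave alone.
- tin: Bystander: closed round aluminium tin, 55 mm diameter, 34 mm high; origin under its centre. Leave alone.

How it is judged:
By the outcome, as a careful person would: the job done as asked, in the order asked, and still so for the second after the job is handed in, with the robot touching nothing.
It also fails if it takes over 72 s, if anything falls off the work surface, if the arm or the gripper's body presses on something with over 40 N, if the wrist force passes 120 N, or if a joint passes its speed limit or range.

## Working session

There is one attempt and no reset: what is moved stays moved. The work goes in short steps, Python scripts to look and compute and a tool call to move; the robot and the scene stay as the last step left them, time stands still between calls to the robot, and variables do not carry over. Pictures are saved under pics/ and viewed, at most 10 in all, crops included, and the job is handed in when it is done.

Besides the shell and the picture viewer there is one more tool, called after ">>>" by a JSON object that holds its "method" and its "body", one argument or row to a line. step_arm: Moves the arm, as the interface text tells. Its arguments: {"type":"object","properties":{"deltas":{"type":"array","items":{"type":"array"}}},"required":["deltas"]}

```bash
ls; mkdir -p pics
cat > look.py <<'E'
from workcell import *
import cv2,numpy as np,pickle,sys
def snap(n):
    for c in ("side","top"):
        d=get_image(c); pickle.dump(d,open(f"pics/{c}_{n}.pkl","wb"))
        cv2.imwrite(f"pics/{c}_{n}.png",d["pixels"][:,:,::-1])
def load(c,n): return pickle.load(open(f"pics/{c}_{n}.pkl","rb"))
def K(d): return np.array([[d["fx"],0,d["cx"]],[0,d["fy"],d["cy"]],[0,0,1.]])
def ray(d,uv):
    p=cv2.undistortPoints(np.array(uv,float).reshape(-1,1,2),K(d),np.array(d["dist_coeffs"],float)).reshape(-1,2)
    T=np.array(d["T"]); v=np.c_[p,np.ones(len(p))]@T[:3,:3].T
    return T[:3,3],v
def onplane(d,uv,z):
    o,v=ray(d,uv); return o+v*((z-o[2])/v[:,2])[:,None]
def tri(d1,u1,d2,u2):
    (o1,v1),(o2,v2)=ray(d1,u1),ray(d2,u2); out=[]
    for a,b in zip(v1,v2):
        a=a/np.linalg.norm(a);b=b/np.linalg.norm(b)
        s=np.linalg.lstsq(np.c_[a,-b],o2-o1,rcond=None)[0]
        p,q=o1+a*s[0],o2+b*s[1]; out.append(np.r_[(p+q)/2,np.linalg.norm(p-q)])
    return np.array(out)
def proj(d,P):
    T=np.linalg.inv(np.array(d["T"])); r=cv2.Rodrigues(T[:3,:3])[0]
    return cv2.projectPoints(np.array(P,float).reshape(-1,1,3),r,T[:3,3],K(d),np.array(d["dist_coeffs"],float))[0].reshape(-1,2)
E
python3 - <<'E'
from look import *
snap(0)
np.set_printoptions(precision=3,suppress=True)
for c in("side","top"):
    d=load(c,0);print(c,d["fx"],d["cx"],d["cy"],d["dist_coeffs"]);print(np.array(d["T"]))
print(get_obs())
E
```

```text
pics
side 595.9003343837011 309.45554362566327 244.25723854101912 [-0.123  0.     0.     0.     0.   ]
[[    0.997    -0.026     0.066   472.96 ]
 [   -0.07     -0.518     0.853 -1053.64 ]
 [    0.012    -0.855    -0.518   742.904]
 [    0.        0.        0.        1.   ]]
top 528.2698317792501 322.7672033215661 240.15281702920186 [-0.114  0.     0.     0.     0.   ]
[[  -0.03    -0.997    0.076  466.712]
 [  -0.999    0.028   -0.025   19.484]
 [   0.023   -0.077   -0.997 1237.449]
 [   0.       0.       0.       1.   ]]
{'t': 0.1, 'qpos': array([-1.319,  0.424,  1.631, -0.   ,  1.089, -0.019]), 'qvel': array([-0.   ,  0.   , -0.001,  0.001,  0.001, -0.002]), 'joint_torque': array([  0.   , -54.561, -27.433,   0.065,   0.019,  -0.   ]), 'ee_pos': array([ 167.114, -601.722,  222.   ]), 'orientation': array([-3.111, -0.424,  0.   ]), 'ft_force': array([0.512, 0.57 , 0.244]), 'moment': array([-0.025,  0.022,  0.04 ]), 'grasp_force': 0.0, 'width': 87.74087843231105}
```

View pics/top_0.png

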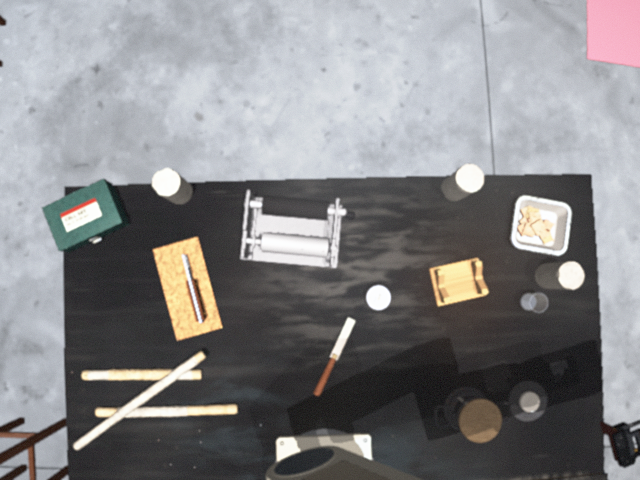

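View pics/side_0.png

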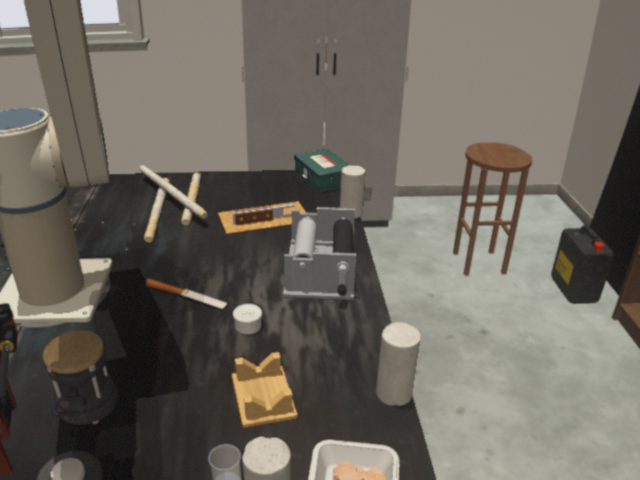

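The top view shows the stand at about (292,235), the mat with the tool at (187,288), the cradle at (459,282), the tin at (378,297) and the cylinders at (170,185) and (467,180). In the side view the stand is at (320,250), the tool at (265,214) and the cradle at (263,390). I'll zoom in for exact pixels.

Run:
```python
from look import *
t=load("top",0)["pixels"][:,:,::-1];s=load("side",0)["pixels"][:,:,::-1]
def put(M,im,x0,y0,x1,y1,k,ox,oy):
    c=cv2.resize(im[y0:y1,x0:x1],None,fx=k,fy=k,interpolation=cv2.INTER_CUBIC).copy()
    for x in range((x0+9)//10*10,x1,10):cv2.line(c,((x-x0)*k,0),((x-x0)*k,6 if x%50 else 14),(0,0,255),1);cv2.putText(c,str(x),((x-x0)*k-8,16),0,.28,(0,255,255),1)
    for y in range((y0+9)//10*10,y1,10):cv2.line(c,(0,(y-y0)*k),(6,(y-y0)*k),(0,0,255),1);cv2.putText(c,str(y),(7,(y-y0)*k+3),0,.28,(0,255,255),1)
    M[oy:oy+c.shape[0],ox:ox+c.shape[1]]=c
M=np.zeros((600,800,3),np.uint8)
put(M,t,235,182,350,272,4,0,0); put(M,t,148,232,228,342,4,470,0); put(M,t,425,252,495,312,3,0,370); put(M,s,215,197,315,237,4,225,450)
cv2.imwrite("pics/m1.png",M)
M=np.zeros((600,800,3),np.uint8)
put(M,s,278,200,360,302,5,0,0); put(M,s,225,345,300,430,4,420,0)
cv2.imwrite("pics/m2.png",M)
```

```text
Traceback (most recent call last):
ValueError: could not broadcast input array from shape (160,400,3) into shape (150,400,3)
```

```bash
cat > mont.py <<'E'
from look import *
def put(M,im,x0,y0,x1,y1,k,ox,oy):
    c=cv2.resize(im[y0:y1,x0:x1],None,fx=k,fy=k,interpolation=cv2.INTER_CUBIC).copy()
    for x in range((x0+9)//10*10,x1,10):cv2.line(c,((x-x0)*k,0),((x-x0)*k,6),(0,0,255),1);cv2.putText(c,str(x),((x-x0)*k-8,16),0,.28,(0,255,255),1)
    for y in range((y0+9)//10*10,y1,10):cv2.line(c,(0,(y-y0)*k),(6,(y-y0)*k),(0,0,255),1);cv2.putText(c,str(y),(7,(y-y0)*k+3),0,.28,(0,255,255),1)
    M[oy:oy+c.shape[0],ox:ox+c.shape[1]]=c
E
python3 - <<'E'
from mont import *
t=load("top",0)["pixels"][:,:,::-1];s=load("side",0)["pixels"][:,:,::-1]
M=np.zeros((600,800,3),np.uint8)
put(M,t,235,182,350,272,4,0,0); put(M,t,148,232,228,342,4,470,0); put(M,t,425,252,495,312,3,0,370); put(M,s,215,197,315,234,4,225,445)
cv2.imwrite("pics/m1.png",M)
M=np.zeros((600,800,3),np.uint8)
put(M,s,278,200,360,302,5,0,0); put(M,s,225,345,300,430,4,420,0)
cv2.imwrite("pics/m2.png",M)
E
```

```text
(no output)
```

View pics/m1.png

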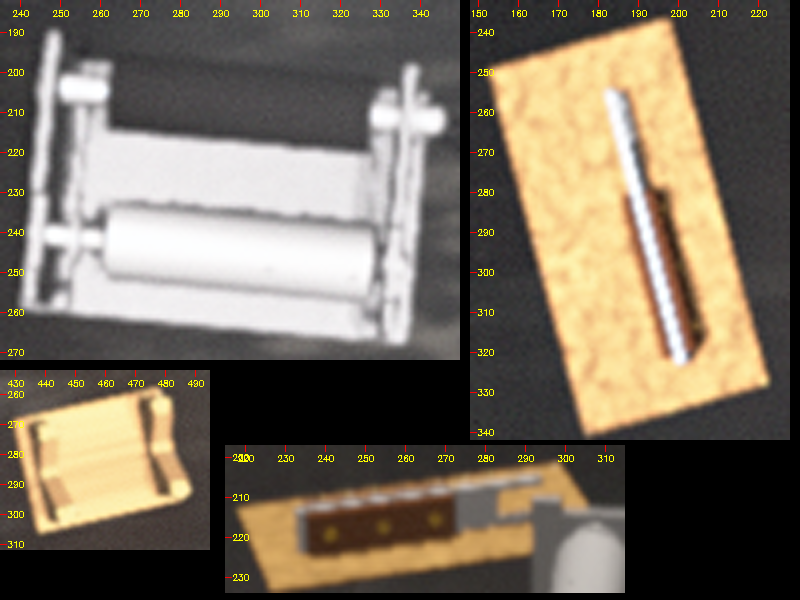

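View pics/m2.png

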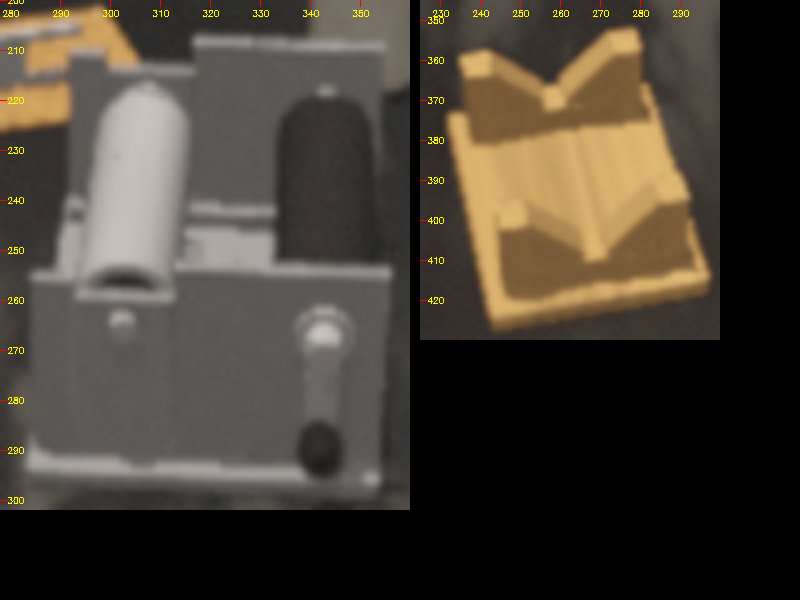

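The zooms show the shell in the top view from x≈261 to 328, with edges at rows about 233–251 on the left and 240–257 on the right. The tool's bar top runs from (184,254) at the fork to (200,322). In the side view the shell runs from (308,217) to (303,257), and the tool's top edge from (233,213) to (294,205). Next I'll fit sub-pixel edges.

```bash
cat > meas.py <<'E'
from look import *
np.set_printoptions(precision=1,suppress=True)
def edge(g,p,q,half=5,n=40,sign=0):
    """fit line to strongest gradient across segment p-q; sign +1: brighter to the left-normal side"""
    p,q=np.array(p,float),np.array(q,float);d=(q-p)/np.linalg.norm(q-p);nn=np.array([-d[1],d[0]])
    s=np.arange(-half,half+.01,.2);pts=[]
    for a in np.linspace(0,1,n):
        c=p+(q-p)*a; P=c+s[:,None]*nn
        v=cv2.remap(g,P[:,0].astype(np.float32)[None],P[:,1].astype(np.float32)[None],cv2.INTER_LINEAR)[0]
        gr=np.gradient(cv2.GaussianBlur(v[None],(0,0),3)[0]); w=gr*sign if sign else abs(gr)
        pts.append(P[np.argmax(w)])
    pts=np.array(pts,np.float32); vx,vy,x,y=cv2.fitLine(pts,cv2.DIST_HUBER,0,.01,.01).ravel()
    r=np.abs((pts-[x,y])@[-vy,vx])
    if vx*d[0]+vy*d[1]<0: vx,vy=-vx,-vy
    f=lambda P:np.array([x,y])+np.array([vx,vy])*((np.array(P)-[x,y])@[vx,vy])
    return f(p),f(q),np.median(r)
def plane(d,p,q):
    o,v=ray(d,[p,q]); n=np.cross(v[0],v[1]); return o,n/np.linalg.norm(n)
E
python3 - <<'E'
from meas import *
T,S=load("top",0),load("side",0)
gt=cv2.cvtColor(T["pixels"],cv2.COLOR_RGB2GRAY).astype(np.float32);gs=cv2.cvtColor(S["pixels"],cv2.COLOR_RGB2GRAY).astype(np.float32)
# shell
a=edge(gt,(266,233.5),(322,239),3);b=edge(gt,(266,252),(322,256.7),3)
c=edge(gs,(296.5,230),(293.5,252),3);e=edge(gs,(316,225),(313.5,252),3)
print(a,b,c,e,sep="\n")
o1,n1=plane(T,a[0],a[1]);_,n2=plane(T,b[0],b[1]);o2,m1=plane(S,c[0],c[1]);_,m2=plane(S,e[0],e[1])
fix=lambda u,v:(u+v*np.sign(u@v))
N=fix(n1,n2);N/=np.linalg.norm(N);M=fix(m1,m2);M/=np.linalg.norm(M)
dr=np.cross(N,M);dr/=np.linalg.norm(dr);dr*=np.sign(dr[1])
p0=np.linalg.lstsq(np.array([N,M,dr]),[N@o1,M@o2,0],rcond=None)[0]
print("axis dir",dr.round(4),"p at y=0:",p0-dr*p0[1]/dr[1], "yaw",np.degrees(np.arctan2(-dr[0],dr[1])))
# plane-only from top: axis at z=75
m=[(np.array(a[i])+b[i])/2 for i in(0,1)]; P=onplane(T,m,75);print("top@75",P,np.degrees(np.arctan2(-(P[0]-P[1])[0],(P[0]-P[1])[1])))
print("shell ends@z90",onplane(T,[(261.3,242),(328.6,248)],90),np.linalg.norm(np.diff(onplane(T,[(261.3,242),(328.6,248)],90),axis=0)))
# tool
print("tool tri",tri(T,[(184,254.5),(200.3,322.5)],S,[(293.5,204.8),(232.8,213)]))
print("tool@36",onplane(T,[(184,254.5),(200.3,322.5)],36))
# mat, cradle by colour
for nm,z in(("mat",4),("cradle",10)):
    for D,im in(("T",T),("S",S)):
        h=cv2.cvtColor(im["pixels"],cv2.COLOR_RGB2HSV);k=cv2.inRange(h,(8,70,90),(30,255,255))
        x0,y0,x1,y1={"matT":(148,232,228,345),"matS":(215,197,315,237),"cradleT":(425,252,495,312),"cradleS":(225,345,300,430)}[nm+D]
        q=np.zeros_like(k);q[y0:y1,x0:x1]=k[y0:y1,x0:x1]
        cs=max(cv2.findContours(q,0,2)[0],key=cv2.contourArea);box=cv2.boxPoints(cv2.minAreaRect(cs))
        print(nm,D,cv2.contourArea(cs),box.round(1).tolist())
        if D=="T":w=onplane(im,box,z);print(w,w.mean(0),np.linalg.norm(w[0]-w[1]),np.linalg.norm(w[1]-w[2]))
# cradle V tips: top view & side view
print("cradle corners T@10",onplane(T,[(430.5,268),(438,306),(478.5,258)],10))
E
```

```text
(array([266. , 233.7]), array([322., 239.]), np.float32(0.11415185))
(array([266. , 252.1]), array([321.9, 257.4]), np.float32(0.064138025))
(array([296.4, 230. ]), array([295.2, 252.1]), np.float32(0.20799336))
(array([315.6, 224.9]), array([311.6, 251.7]), np.float32(0.15051329))
axis dir [0.1 1.  0.1] p at y=0: [539.9   0.   54.3] yaw -6.818128500004326
top@75 [[552.8 115.2  75. ]
 [537.6  -7.8  75. ]] -7.054536221832475
shell ends@z90 [[553.9 124.1  90. ]
 [536.7 -21.9  90. ]] 147.05346126835755
tool tri [[535.1 306.4  36.    1.6]
 [380.5 271.8  34.8   2.7]]
tool@36 [[534.3 306.4  36. ]
 [379.2 271.5  36. ]]
mat T 4600.0 [[150.3000030517578, 247.8000030517578], [197.89999389648438, 234.89999389648438], [223.3000030517578, 328.5], [175.6999969482422, 341.3999938964844]]
[[554.1 394.    4. ]
 [581.4 280.6   4. ]
 [361.7 224.8   4. ]
 [334.3 336.8   4. ]] [457.9 309.1   4. ] 116.61631991941434 226.67485704026979
mat S 966.0 [[217.5, 211.5], [303.5, 199.1999969482422], [306.70001220703125, 222.1999969482422], [220.8000030517578, 234.5]]
cradle T 2109.5 [[427.29998779296875, 267.29998779296875], [480.79998779296875, 255.10000610351562], [489.8999938964844, 295.29998779296875], [436.5, 307.5]]
[[ 489.7 -255.    10. ]
 [ 514.3 -384.7   10. ]
 [ 418.7 -402.3   10. ]
 [ 395.2 -272.8   10. ]] [ 454.5 -328.7   10. ] 132.0441494085394 97.18335342116919
cradle S 3452.0 [[227.1999969482422, 359.1000061035156], [283.3999938964844, 347.20001220703125], [298.1000061035156, 417.29998779296875], [241.89999389648438, 429.20001220703125]]
cradle corners T@10 [[ 487.8 -262.4   10. ]
 [ 398.5 -276.6   10. ]
 [ 507.7 -378.9   10. ]]
```

```bash
cat > model.py <<'E'
from mont import *
def fr(x,y,yaw): 
    c,s=np.cos(yaw),np.sin(yaw); return np.array([[c,-s,0,x],[s,c,0,y],[0,0,1,0],[0,0,0,1.]])
stand=fr(584.6,46.1,-.123); cradle=fr(453.1,-327.7,.164); tool=fr(453.8,288.2,.221); tool[2,3]=4
def at(F,P): P=np.atleast_2d(np.array(P,float)); return P@F[:3,:3].T+F[:3,3]
E
python3 - <<'E'
from model import *
np.set_printoptions(precision=1,suppress=True)
T,S=load("top",0),load("side",0)
# axis height from side silhouettes (hand-read) with top plane
from meas import plane
o2,m1=plane(S,(297.4,230),(294.3,250));_,m2=plane(S,(315.8,230),(313.6,250))
M=m1+m2*np.sign(m1@m2)
o1,n=plane(T,(266,242.9),(322,248.2))
for y in(0,100):
    A=np.array([n,M,[0,1,0]]);print("axis at y",y,np.linalg.solve(A,[n@o1,M@o2,y]))
Z=[]
for y in(108,114,-81,-87):
    for x in(-78,):Z+=[(x,y,10)]
    Z+=[(-60,y,88),(-20,y,88)]
Z+=[(-74,112.5,10),(-74,-112.5,10),(74,112.5,10),(74,-112.5,10),(-40,72.5,97),(-40,-72.5,97),(-40,92,90),(-40,116,81)]
C=[(x,y,10)for x in(-45,45)for y in(-60,60)]+[(x,y,50)for x in(-36,36)for y in(-52,-38,38,52)]
U=[(82,0,32),(-75,0,32),(22,10.5,32),(22,-10.5,32),(-75,-10.5,32),(82,0,0),(66,0,16),(-75,-10.5,0)]
I=[]
for D in(T,S):
    im=cv2.resize(D["pixels"][:,:,::-1],None,fx=5,fy=5,interpolation=cv2.INTER_CUBIC)
    for F,P in((stand,Z),(cradle,C),(tool,U)):
        for u in proj(D,at(F,P)):cv2.circle(im,tuple(int(round(v)) for v in (u+.5)*5),3,(0,0,255),1)
    I.append(im)
M=np.zeros((600,800,3),np.uint8)
def c(i,x0,y0,x1,y1,ox,oy):
    M[oy:oy+(y1-y0)*4,ox:ox+(x1-x0)*4]=cv2.resize(I[i][y0*5:y1*5,x0*5:x1*5],((x1-x0)*4,(y1-y0)*4))
c(0,237,186,350,270,0,0);c(0,425,252,495,310,0,340);c(0,178,250,212,326,455,0);c(1,280,203,362,300,470,210) if 0 else c(1,281,203,362,300,476,205);c(1,227,347,299,412,282,340) if 0 else None
c(1,228,203,298,228,595,0);c(1,227,350,273,412,285,340)
cv2.imwrite("pics/ov.png",M)
E
```

```text
axis at y 0 [539.9   0.   54.8]
axis at y 100 [552.5 100.   49.3]Traceback (most recent call last):
  File "<stdin>", line 28, in <module>
  File "<stdin>", line 26, in c
ValueError: could not broadcast input array from shape (100,280,3) into shape (100,205,3)
```

```bash
cat > ov.py <<'E'
from model import *
def overlay(n,sets,crops,out,k=4):
    I={}
    for c in("top","side"):
        D=load(c,n);im=cv2.resize(D["pixels"][:,:,::-1],None,fx=k,fy=k,interpolation=cv2.INTER_CUBIC)
        for F,P in sets:
            for u in proj(D,at(F,P)):cv2.circle(im,tuple(int(round(v)) for v in (u+.5)*k),2,(0,0,255),1)
        I[c]=im
    M=np.zeros((600,800,3),np.uint8)
    for c,x0,y0,x1,y1,ox,oy in crops:
        q=I[c][y0*k:y1*k,x0*k:x1*k][:600-oy,:800-ox];M[oy:oy+q.shape[0],ox:ox+q.shape[1]]=q
    cv2.imwrite(out,M)
Z=[]
for y in(108,114,-81,-87): Z+=[(-78,y,10),(-60,y,88),(-20,y,88)]
Z+=[(-74,112.5,10),(-74,-112.5,10),(74,112.5,10),(74,-112.5,10),(-40,72.5,97),(-40,-72.5,97),(-40,92,90),(-40,116,81)]
C=[(x,y,10)for x in(-45,45)for y in(-60,60)]+[(x,y,50)for x in(-36,36)for y in(-52,-38,38,52)]
U=[(82,0,32),(-75,0,32),(22,10.5,32),(22,-10.5,32),(-75,-10.5,32),(82,0,0),(66,0,16),(-75,-10.5,0)]
E
python3 - <<'E'
from ov import *
overlay(0,[(stand,Z),(cradle,C),(tool,U)],[("top",237,186,350,270,0,0),("top",425,252,495,310,0,340),("side",281,203,362,300,452,210),("top",178,250,212,326,456,0),("side",246,203,298,250,592,0),("side",227,350,269,412,282,340)],"pics/ov.png")
E
```

```text
(no output)
```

View pics/ov.png

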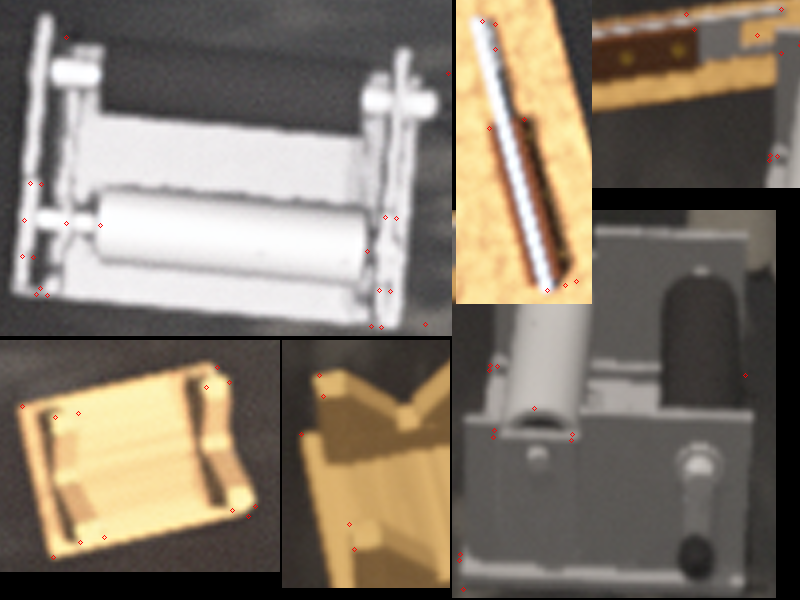

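The overlay agrees within about 1–2 px in both views: plate front ends, saddle heights, shell ends, tool bar ends and cradle corners. That also confirms the heights of 88, 36 and 50 mm. On to the move.

```bash
cat > plan.py <<'E'
from model import *
from scipy.spatial.transform import Rotation as Rn
np.set_printoptions(precision=1,suppress=True)
def down(yaw,tilt=0): # tool x at world yaw, z down; tilt: raises tool x axis
    c,s=np.cos(yaw),np.sin(yaw); B=np.array([[c,s,0],[s,-c,0],[0,0,-1.]])
    return Rn.from_matrix(B)*Rn.from_euler('y',tilt)
def plan(pts,R):
    """pts: world TCP waypoints, all from the present pose"""
    o=get_obs();R0=Rn.from_rotvec(o["orientation"]);rv=(R0.inv()*R).as_rotvec()/1.5
    print("now",o["t"],o["ee_pos"],"w",round(o["width"],1),"F",o["ft_force"],"g",round(o["grasp_force"],1),"q6",round(o["qpos"][5],2))
    for p in pts:
        d=R0.inv().apply(np.array(p)-o["ee_pos"]);print(p,"shift",np.round(d/300,3).tolist(),"turn",np.round(rv,3).tolist(),"rows",np.linalg.norm(d)/41.7)
E
python3 - <<'E'
from plan import *
t=at(tool,[5,0,3])[0];print(t)
plan([[360,-330,230],[400,-330,230],[430,-310,230]],down(.221))
E
```

```text
[458.7 289.3   7. ]
now 0.1 [ 167.1 -601.7  222. ] w 87.7 F [0.5 0.6 0.2] g 0.0 q6 -0.02
[360, -330, 230] shift [0.862, -0.701, -0.026] turn [-0.001, 0.0, 0.033] rows 7.9932659041437395
[400, -330, 230] shift [0.99, -0.665, -0.026] turn [-0.001, 0.0, 0.033] rows 8.584078499338426
[430, -310, 230] shift [1.104, -0.703, -0.026] turn [-0.001, 0.0, 0.033] rows 9.419137168823733
```

>>> {"method": "step_arm", "body": {
  "deltas": [
    [[0.99, -0.665, -0.026], [0, 0, 0.033], 1],
    [[0.99, -0.665, -0.026], [0, 0, 0.033], 1],
    [[0.99, -0.665, -0.026], [0, 0, 0.033], 1],
    [[0.99, -0.665, -0.026], [0, 0, 0.033], 1],
    [[0.99, -0.665, -0.026], [0, 0, 0.033], 1],
    [[0.99, -0.665, -0.026], [0, 0, 0.033], 1],
    [[0.99, -0.665, -0.026], [0, 0, 0.033], 1],
    [[0.99, -0.665, -0.026], [0, 0, 0.033], 1],
    [[0.99, -0.665, -0.026], [0, 0, 0.033], 1],
    [[0.99, -0.665, -0.026], [0, 0, 0.033], 1]
  ]
}}

```text
t: 0.93
ee_pos: [402.3, -327.2, 230.4]
orientation: [-3.121, -0.353, -0.001]
ft_force: [-0.7, 0.4, -0.2]
width: 87.5
grasp_force: 0.0
```

Run:
```python
from plan import *
plan([[440,-40,230]],down(.221))
```

```text
now 0.9333 [ 402.3 -327.2  230.4] w 87.5 F [-0.7  0.4 -0.2] g 0.0 q6 0.64
[440, -40, 230] shift [0.336, -0.905, 0.002] turn [-0.001, -0.0, 0.003] rows 6.9454892123041505
```

>>> {"method": "step_arm", "body": {
  "deltas": [
    [[0.336, -0.905, 0], [0, 0, 0], 1],
    [[0.336, -0.905, 0], [0, 0, 0], 1],
    [[0.336, -0.905, 0], [0, 0, 0], 1],
    [[0.336, -0.905, 0], [0, 0, 0], 1],
    [[0.336, -0.905, 0], [0, 0, 0], 1],
    [[0.336, -0.905, 0], [0, 0, 0], 1],
    [[0.336, -0.905, 0], [0, 0, 0], 1],
    [[0.336, -0.905, 0], [0, 0, 0], 1]
  ]
}}

```text
t: 1.6
ee_pos: [438.9, -38.7, 230.4]
orientation: [-3.12, -0.355, -0.0]
ft_force: [0.1, 0.4, -0.3]
width: 87.7
grasp_force: 0.0
```

>>> {"method": "step_arm", "body": {
  "deltas": [
    [[0.221, -0.907, 0], [0, 0, 0], 1],
    [[0.221, -0.907, 0], [0, 0, 0], 1],
    [[0.221, -0.907, 0], [0, 0, 0], 1],
    [[0.221, -0.907, 0], [0, 0, 0], 1],
    [[0.221, -0.907, 0], [0, 0, 0], 1],
    [[0.221, -0.907, 0], [0, 0, 0], 1],
    [[0.221, -0.907, 0], [0, 0, 0], 1],
    [[0.221, -0.907, 0], [0, 0, 0], 1],
    [[0.221, -0.907, 0], [0, 0, 0], 1],
    [[0.221, -0.907, 0], [0, 0, 0], 1]
  ]
}}

```text
t: 2.43
ee_pos: [443.6, 235.3, 230.0]
orientation: [3.121, 0.347, -0.002]
ft_force: [0.1, -0.7, 1.0]
width: 87.9
grasp_force: 0.0
```

Run:
```python
from plan import *
plan([[458.7,289.3,90],[458.7,289.3,7.5]],down(.221))
```

```text
now 2.4333 [443.6 235.3 230. ] w 87.9 F [ 0.1 -0.7  1. ] g 0.0 q6 1.81
[458.7, 289.3, 90] shift [0.089, -0.165, 0.467] turn [0.001, 0.001, 0.0] rows 3.616970689256051
[458.7, 289.3, 7.5] shift [0.089, -0.165, 0.742] turn [0.001, 0.001, 0.0] rows 5.503100650743786
```

>>> {"method": "step_arm", "body": {
  "deltas": [
    [[0.089, -0.165, 0.467], [0, 0, 0], 1],
    [[0.089, -0.165, 0.467], [0, 0, 0], 1],
    [[0.089, -0.165, 0.467], [0, 0, 0], 1],
    [[0.089, -0.165, 0.467], [0, 0, 0], 1],
    [[0.089, -0.165, 0.467], [0, 0, 0], 0.4],
    [[0.089, -0.165, 0.6], [0, 0, 0], 0.2],
    [[0.089, -0.165, 0.67], [0, 0, 0], 0],
    [[0.089, -0.165, 0.72], [0, 0, 0], 0],
    [[0.089, -0.165, 0.742], [0, 0, 0], 0],
    [[0.089, -0.165, 0.742], [0, 0, 0], 0],
    [[0.089, -0.165, 0.742], [0, 0, 0], 0]
  ]
}}

```text
t: 3.35
ee_pos: [459.8, 290.1, 9.2]
orientation: [-3.122, -0.345, -0.002]
ft_force: [-0.6, 0.2, -0.3]
width: 45.7
grasp_force: 0.0
```

>>> {"method": "step_arm", "body": {
  "deltas": [
    [[0, 0, 0], [0, 0, 0], -0.2],
    [[0, 0, 0], [0, 0, 0], -0.4],
    [[0, 0, 0], [0, 0, 0], -1],
    [[0, 0, 0], [0, 0, 0], -1],
    [[0, 0, 0], [0, 0, 0], -1],
    [[0, 0, 0], [0, 0, 0], -1],
    [[0, 0, 0], [0, 0, 0], -1],
    [[0, 0, 0], [0, 0, 0], -1]
  ]
}}

```text
t: 4.02
ee_pos: [459.3, 290.8, 8.7]
orientation: [-3.122, -0.348, -0.001]
ft_force: [-0.8, -1.4, 6.7]
width: 20.4
grasp_force: 29.8
```

>>> {"method": "step_arm", "body": {
  "deltas": [
    [[0, 0, -0.1], [0, 0, 0], -1],
    [[0, 0, -0.2], [0, 0, 0], -1],
    [[0, 0, -0.3], [0, 0, 0], -1],
    [[0, 0, -0.4], [0, 0, 0], -1],
    [[0, 0, -0.4], [0, 0, 0], -1]
  ]
}}

```text
t: 4.43
ee_pos: [461.7, 292.5, 133.2]
orientation: [-3.119, -0.347, -0.013]
ft_force: [0.5, 1.4, -1.1]
width: 20.6
grasp_force: 29.8
```

Run:
```python
from plan import *
snap(1)
R=down(-.123)
# TCP on tool x=5; axle at tool x=62 when on -> tcp at stand x=-97, y=100
for n,p in(("far",[-175,100]),("pre",[-150,100]),("on",[-97,100])):print(n,at(stand,[p[0],p[1],0])[0])
plan([at(stand,[-175,100,0])[0]+[0,0,130]],R)
```

```text
far [423.2 166.8   0. ]
pre [448.  163.7   0. ]
on [500.6 157.2   0. ]
now 4.5333 [459.4 291.  128.9] w 21.0 F [-0.   0.5 -2.2] g 29.8 q6 1.89
[423.2 166.8 130. ] shift [-0.209, 0.377, -0.005] turn [-0.001, -0.001, 0.23] rows 3.102899837323939
```

>>> {"method": "step_arm", "body": {
  "deltas": [
    [[-0.209, 0.377, 0], [0, 0, 0.23], -1],
    [[-0.209, 0.377, 0], [0, 0, 0.23], -1],
    [[-0.209, 0.377, 0], [0, 0, 0.23], -1],
    [[-0.209, 0.377, 0], [0, 0, 0.23], -1],
    [[-0.209, 0.377, 0], [0, 0, 0.23], -1],
    [[-0.209, 0.377, 0], [0, 0, 0.23], -1],
    [[-0.209, 0.377, 0.1], [0, 0, 0.23], -1],
    [[-0.209, 0.377, 0.215], [0, 0, 0.23], -1],
    [[-0.209, 0.377, 0.215], [0, 0, 0.23], -1],
    [[-0.209, 0.377, 0.215], [0, 0, 0.23], -1]
  ]
}}

```text
t: 5.37
ee_pos: [421.3, 167.0, 61.8]
orientation: [3.134, -0.191, -0.007]
ft_force: [-1.1, -0.7, -1.1]
width: 20.6
grasp_force: 29.9
```

Run:
```python
from ov import *
from plan import plan,down
import ov
snap(2)
o=get_obs();p=o["ee_pos"]
F=fr(p[0],p[1],-.123)@fr(-6,0,0);F[2,3]=p[2]-4.7
plan([at(stand,[-150,100,63.7])[0],at(stand,[-96,100,63.7])[0]],down(-.123))
overlay(2,[(stand,[(-40,y,z) for y in(92,108) for z in(81,75)]+[(-78,108,88),(-78,114,88),(-40,116,81)]),(F,U)],[("top",195,190,355,300,0,0),("side",240,195,350,235,0,440)],"pics/ov2.png",5)
```

```text
now 5.4667 [423.3 167.5  64.2] w 20.7 F [-0.1  0.7 -1.6] g 29.9 q6 2.04
[448.  163.7  63.7] shift [0.083, 0.002, 0.002] turn [-0.0, -0.001, 0.0] rows 0.5983543861602789
[501.6 157.1  63.7] shift [0.263, 0.002, 0.002] turn [-0.0, -0.001, 0.0] rows 1.8930905373237652
```

View pics/ov2.png

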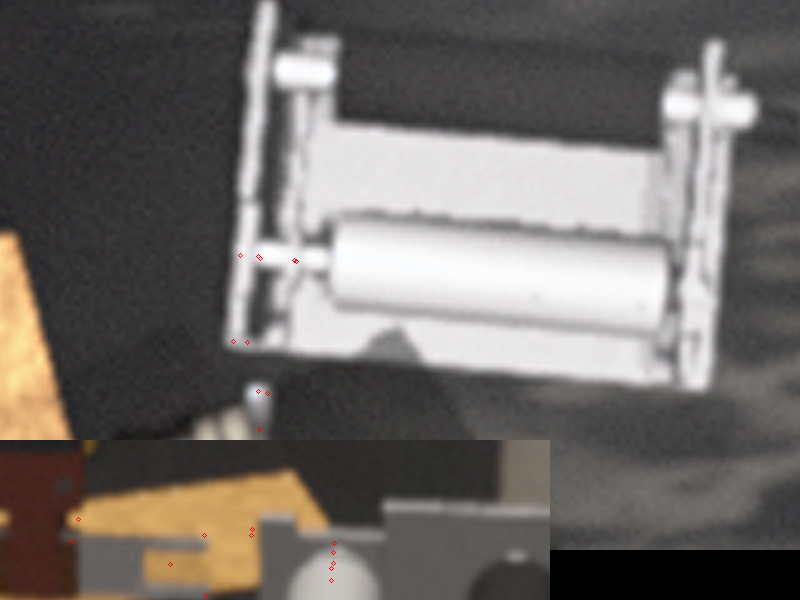

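The fork tip in the top crop at (258,390) and the slot in the side crop at (172,566) both match the projected tool. The axle gap lies between crop x≈260 and 294. Inserting now.

>>> {"method": "step_arm", "body": {
  "deltas": [
    [[0.06, 0.002, 0.003], [0, 0, 0], -1],
    [[0.1, 0.002, 0.003], [0, 0, 0], -1],
    [[0.14, 0.002, 0.003], [0, 0, 0], -1],
    [[0.18, 0.002, 0.003], [0, 0, 0], -1],
    [[0.2, 0.002, 0.003], [0, 0, 0], -1],
    [[0.22, 0.002, 0.003], [0, 0, 0], -1],
    [[0.24, 0.002, 0.003], [0, 0, 0], -1],
    [[0.263, 0.002, 0.003], [0, 0, 0], -1],
    [[0.263, 0.002, 0.003], [0, 0, 0], -1],
    [[0.263, 0.002, 0.003], [0, 0, 0], -1]
  ]
}}

```text
t: 6.3
ee_pos: [500.8, 156.1, 62.3]
orientation: [3.135, -0.195, -0.001]
ft_force: [-0.7, 0.7, -0.9]
width: 20.8
grasp_force: 29.9
```

Run:
```python
from plan import *
from scipy.spatial.transform import Rotation
plan([at(stand,[-96,83.5,63.5])[0]],down(-.123))
o=get_obs();print(at(np.linalg.inv(stand),o["ee_pos"]))
```

```text
now 6.3 [500.8 156.1  62.3] w 20.8 F [-0.7  0.7 -0.9] g 29.9 q6 1.97
[499.6 140.7  63.5] shift [0.002, 0.051, -0.004] turn [0.0, 0.0, -0.001] rows 0.37097785736202327
[[-96.7  98.9  62.3]]
```

>>> {"method": "step_arm", "body": {
  "deltas": [
    [[0, 0.01, -0.003], [0, 0, 0], -1],
    [[0, 0.02, -0.003], [0, 0, 0], -1],
    [[0, 0.02, -0.003], [0, 0, 0], -1],
    [[0, 0.02, -0.003], [0, 0, 0], -1]
  ]
}}

```text
t: 6.63
ee_pos: [499.6, 150.1, 63.4]
orientation: [3.136, -0.194, -0.001]
ft_force: [-1.0, 1.7, -2.0]
width: 20.9
grasp_force: 29.9
```

>>> {"method": "step_arm", "body": {
  "deltas": [
    [[0, 0.01, 0], [0, 0, 0], -1],
    [[0, 0.02, 0], [0, 0, 0], -1],
    [[0, 0.02, 0], [0, 0, 0], -1],
    [[0, 0.02, 0], [0, 0, 0], -1]
  ]
}}

```text
t: 6.97
ee_pos: [499.1, 144.1, 63.3]
orientation: [3.135, -0.194, -0.0]
ft_force: [-0.0, 2.1, -2.6]
width: 20.4
grasp_force: 29.9
```

>>> {"method": "step_arm", "body": {
  "deltas": [
    [[0, 0.01, 0], [0, 0, 0], -1],
    [[0, 0.014, 0], [0, 0, 0], -1],
    [[0, 0.014, 0], [0, 0, 0], -1],
    [[0, 0.014, 0], [0, 0, 0], -1]
  ]
}}

```text
t: 7.3
ee_pos: [498.9, 140.2, 63.4]
orientation: [-3.135, 0.194, -0.0]
ft_force: [0.4, 4.6, -2.5]
width: 20.6
grasp_force: 29.9
```

Run:
```python
from ov import *
snap(3)
o=get_obs();p=o["ee_pos"];print(at(np.linalg.inv(stand),p),o["ft_force"],o["moment"])
F=fr(p[0],p[1],-.123)@fr(-6,0,0);F[2,3]=p[2]-4.7
overlay(3,[(stand,[(-40,y,81) for y in(81,92,108)]),(F,U)],[("top",220,190,350,275,0,0),("side",260,195,370,300,260,290)],"pics/ov3.png",5)
```

```text
[[-96.64298623  82.88726202  63.37532988]] [ 0.85036946  3.56481665 -3.57298155] [0.74149412 0.0826493  0.22353122]
```

View pics/ov3.png

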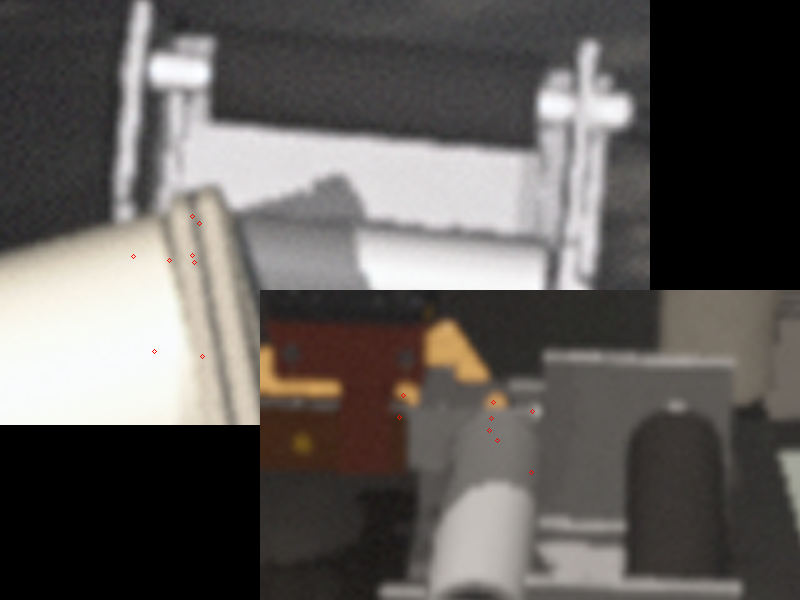

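Fy has risen to about 4 N, which matches the spring pressed roughly 11 mm. The pictures show the fork round the axle and no tool slip; the top view of the fork is covered by the wrist. I'll press 1 mm more, then lift in small steps.

>>> {"method": "step_arm", "body": {
  "deltas": [
    [[0, 0.004, 0], [0, 0, 0], -1],
    [[0, 0.004, 0], [0, 0, 0], -1],
    [[0, 0.004, -0.01], [0, 0, 0], -1],
    [[0, 0.004, -0.02], [0, 0, 0], -1],
    [[0, 0.004, -0.03], [0, 0, 0], -1],
    [[0, 0.004, -0.03], [0, 0, 0], -1],
    [[0, 0.004, -0.03], [0, 0, 0], -1]
  ]
}}

```text
t: 7.98
ee_pos: [498.8, 139.0, 72.7]
orientation: [-3.135, 0.194, -0.001]
ft_force: [0.0, 3.8, -4.0]
width: 21.0
grasp_force: 29.9
```

Run:
```python
from plan import *
o=get_obs();print(at(np.linalg.inv(stand),o["ee_pos"]),o["ft_force"],o["moment"])
```

```text
[[-96.5  81.7  72.7]] [ 0.   3.8 -4. ] [0.9 0.  0.3]
```

>>> {"method": "step_arm", "body": {
  "deltas": [
    [[0, 0, -0.01], [0, 0, 0], -1],
    [[0, 0, -0.02], [0, 0, 0], -1],
    [[0, 0, -0.03], [0, 0, 0], -1],
    [[0, 0, -0.04], [0, 0, 0], -1],
    [[0, 0, -0.045], [0, 0, 0], -1],
    [[0, 0, -0.045], [0, 0, 0], -1],
    [[0, 0, -0.045], [0, 0, 0], -1]
  ]
}}

```text
t: 8.57
ee_pos: [498.7, 139.0, 86.0]
orientation: [-3.135, 0.194, -0.0]
ft_force: [-0.0, 3.5, -4.7]
width: 20.5
grasp_force: 29.9
```

Run:
```python
from ov import *
snap(4)
o=get_obs();p=o["ee_pos"];print(at(np.linalg.inv(stand),p),o["ft_force"],o["moment"])
F=fr(p[0],p[1],-.123)@fr(-6,0,0);F[2,3]=p[2]-4.7
overlay(4,[(F,U)],[("side",255,195,370,270,0,0)],"pics/ov4.png",7)
```

```text
[[-96.80095065  81.57622364  85.80218188]] [-0.60125013  4.46123067 -4.20462468] [0.92257681 0.09480891 0.26152215]
```

View pics/ov4.png

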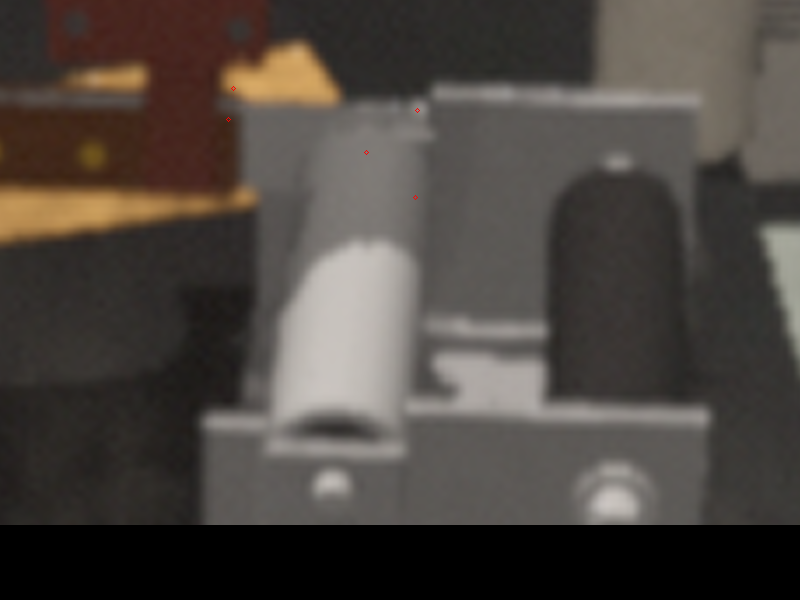

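The side view shows the shell's far end raised, with the fork under the axle and the tool still level. Now I'll let the spring out over the plate and lower the end.

>>> {"method": "step_arm", "body": {
  "deltas": [
    [[0, 0, -0.004], [0, 0, 0], -1],
    [[0, 0, -0.004], [0, 0, 0], -1],
    [[0, -0.015, -0.004], [0, 0, 0], -1],
    [[0, -0.03, -0.004], [0, 0, 0], -1],
    [[0, -0.045, -0.004], [0, 0, 0], -1],
    [[0, -0.058, -0.004], [0, 0, 0], -1],
    [[0, -0.058, -0.004], [0, 0, 0], -1],
    [[0, -0.058, -0.004], [0, 0, 0], -1]
  ]
}}

```text
t: 9.33
ee_pos: [500.9, 156.5, 87.1]
orientation: [3.136, -0.193, 0.0]
ft_force: [0.7, 2.7, -3.6]
width: 20.6
grasp_force: 29.9
```

Run:
```python
from plan import *
o=get_obs();print(at(np.linalg.inv(stand),o["ee_pos"]),o["ft_force"],o["moment"])
```

```text
[[-96.7  99.3  87.1]] [ 0.7  2.7 -3.6] [0.3 0.  0.1]
```

>>> {"method": "step_arm", "body": {
  "deltas": [
    [[0, 0, 0.008], [0, 0, 0], -1],
    [[0, 0, 0.016], [0, 0, 0], -1],
    [[0, 0, 0.018], [0, 0, 0], -1],
    [[0, 0, 0.018], [0, 0, 0], -1],
    [[0, 0, 0.018], [0, 0, 0], -1]
  ]
}}

```text
t: 9.75
ee_pos: [500.8, 156.0, 81.7]
orientation: [3.135, -0.195, -0.0]
ft_force: [0.6, 0.2, -0.7]
width: 20.4
grasp_force: 29.9
```

Run:
```python
from ov import *
snap(5)
o=get_obs();p=o["ee_pos"];print(at(np.linalg.inv(stand),p),o["ft_force"],o["moment"])
F=fr(p[0],p[1],-.123)@fr(-6,0,0);F[2,3]=p[2]-4.7
overlay(5,[(F,U)],[("side",255,195,370,270,0,0)],"pics/ov5.png",7)
```

```text
[[-96.58019714  98.8997515   81.7694858 ]] [ 0.84007888 -0.66315807 -1.17158013] [-0.01977639 -0.02364317  0.04136117]
```

View pics/ov5.png

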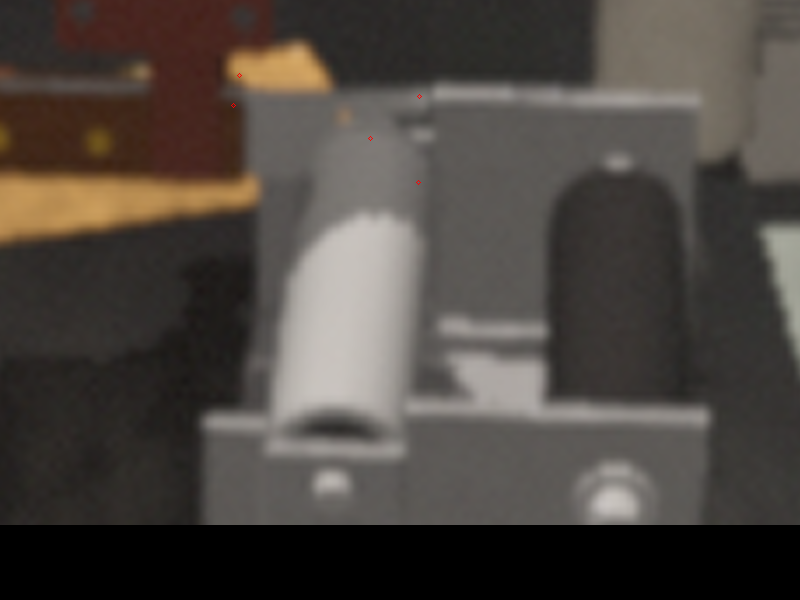

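The fork now carries no load (Fz is just the tool's weight) and the roller's far end stays high, so the axle rests on the plate. Withdrawing the tool straight back.

>>> {"method": "step_arm", "body": {
  "deltas": [
    [[-0.02, 0, 0], [0, 0, 0], -1],
    [[-0.04, 0, 0], [0, 0, 0], -1],
    [[-0.06, 0, 0], [0, 0, 0], -1],
    [[-0.09, 0, 0], [0, 0, 0], -1],
    [[-0.13, 0, 0], [0, 0, 0], -1],
    [[-0.17, 0, 0], [0, 0, 0], -1],
    [[-0.22, 0, 0], [0, 0, 0], -1],
    [[-0.26, 0, 0], [0, 0, 0], -1],
    [[-0.26, 0, 0], [0, 0, 0], -1]
  ]
}}

```text
t: 10.6
ee_pos: [419.8, 165.6, 81.4]
orientation: [3.134, -0.192, -0.005]
ft_force: [-0.3, -0.1, -1.2]
width: 20.4
grasp_force: 29.9
```

Run:
```python
from plan import *
plan([[459.5,290.5,130],[459.5,290.5,8.7]],down(.221))
```

```text
now 10.6 [419.8 165.6  81.4] w 20.4 F [-0.3 -0.1 -1.2] g 29.9 q6 2.04
[459.5, 290.5, 130] shift [0.08, -0.429, -0.163] turn [0.001, 0.002, -0.229] rows 3.352994370508113
[459.5, 290.5, 8.7] shift [0.081, -0.43, 0.241] turn [0.001, 0.002, -0.229] rows 3.594619890484065
```

>>> {"method": "step_arm", "body": {
  "deltas": [
    [[0, 0, -0.163], [0, 0, 0], -1],
    [[0.04, -0.2, -0.163], [0, 0, -0.05], -1],
    [[0.08, -0.43, -0.163], [0, 0, -0.229], -1],
    [[0.08, -0.43, -0.163], [0, 0, -0.229], -1],
    [[0.08, -0.43, -0.163], [0, 0, -0.229], -1],
    [[0.08, -0.43, -0.163], [0, 0, -0.229], -1],
    [[0.08, -0.43, -0.163], [0, 0, -0.229], -1],
    [[0.08, -0.43, -0.05], [0, 0, -0.229], -1],
    [[0.08, -0.43, 0.06], [0, 0, -0.229], -1],
    [[0.08, -0.43, 0.15], [0, 0, -0.229], -1],
    [[0.08, -0.43, 0.2], [0, 0, -0.229], -1],
    [[0.08, -0.43, 0.22], [0, 0, -0.229], -1],
    [[0.08, -0.43, 0.235], [0, 0, -0.229], -1],
    [[0.08, -0.43, 0.235], [0, 0, -0.229], -1],
    [[0.08, -0.43, 0.235], [0, 0, -0.229], -1]
  ]
}}

```text
t: 11.85
ee_pos: [463.6, 290.7, 12.0]
orientation: [-3.122, -0.343, -0.001]
ft_force: [0.4, -0.1, -1.1]
width: 20.7
grasp_force: 29.9
```

Run:
```python
from plan import *
plan([[459.5,290.5,8.7]],down(.221))
```

```text
now 11.85 [463.6 290.7  12. ] w 20.7 F [ 0.4 -0.1 -1.1] g 29.9 q6 1.89
[459.5, 290.5, 8.7] shift [-0.013, -0.002, 0.011] turn [-0.0, -0.001, -0.001] rows 0.12534793807948308
```

>>> {"method": "step_arm", "body": {
  "deltas": [
    [[0, 0, 0.005], [0, 0, 0], -1],
    [[0, 0, 0.01], [0, 0, 0], -1],
    [[0, 0, 0.01], [0, 0, 0], -1],
    [[0, 0, 0.01], [0, 0, 0], -1]
  ]
}}

```text
t: 12.18
ee_pos: [463.4, 291.1, 8.7]
orientation: [-3.122, -0.345, -0.001]
ft_force: [-1.1, -0.7, 1.8]
width: 20.5
grasp_force: 29.9
```

>>> {"method": "step_arm", "body": {
  "deltas": [
    [[0, 0, 0], [0, 0, 0], -0.45],
    [[0, 0, 0], [0, 0, 0], -0.3],
    [[0, 0, 0], [0, 0, 0], 0],
    [[0, 0, 0], [0, 0, 0], 0],
    [[0, 0, 0], [0, 0, 0], 0],
    [[0, 0, -0.05], [0, 0, 0], 0],
    [[0, 0, -0.15], [0, 0, 0], 0.3],
    [[0, 0, -0.28], [0, 0, 0], 0.4],
    [[0, 0, -0.4], [0, 0, 0], 0.4],
    [[0, 0, -0.5], [0, 0, 0], 0.4],
    [[0, 0, -0.6], [0, 0, 0], 0.4],
    [[0, 0, -0.6], [0, 0, 0], 0.4]
  ]
}}

```text
t: 13.18
ee_pos: [466.0, 292.7, 194.1]
orientation: [-3.119, -0.344, -0.014]
ft_force: [0.6, 0.7, 0.4]
width: 61.6
grasp_force: 0.0
```

Run:
```python
from plan import *
R=down(-.123+np.pi/2,.098)   # tool x towards stand +y, raised
print(R.as_matrix())
c=at(stand,[-40,0,83.2])[0];print(c)
# roller origin: stub centre (y=-84,z=75); axle (111,94)
p=c+R.as_matrix()[:,2]*19
plan([p-R.as_matrix()[:,2]*130,p],R)
```

```text
[[ 0.1  1.   0. ]
 [ 1.  -0.1  0.1]
 [ 0.1  0.  -1. ]]
[544.9  51.   83.2]
now 13.1833 [466.  292.7 194.1] w 61.6 F [0.6 0.7 0.4] g 0.0 q6 1.89
[543.6  40.2 193.7] shift [0.069, 0.878, -0.001] turn [0.042, 0.05, -0.818] rows 6.333084928261187
[545.1  52.9  64.3] shift [0.079, 0.839, 0.431] turn [0.042, 0.05, -0.818] rows 6.8092613828915916
```

Run:
```python
from ov import *
from meas import edge
snap(6)
b=.097;ax=np.array([0,np.cos(b),np.sin(b)]);up=np.array([0,-np.sin(b),np.cos(b)]);o=np.array([-40,0,83.2])
Q=[o+ax*y+up*r for y,r in((72.5,22),(-72.5,22),(92,15),(116,6),(0,22))]+[o+ax*y+[s*22,0,0] for y in(72.5,-72.5) for s in(-1,1)]
overlay(6,[(stand,Q),(tool,U)],[("top",230,185,350,275,0,0),("side",225,193,365,275,0,360),("top",150,232,228,342,480,0)],"pics/ov6.png",4)
```

```text
(no output)
```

View pics/ov6.png

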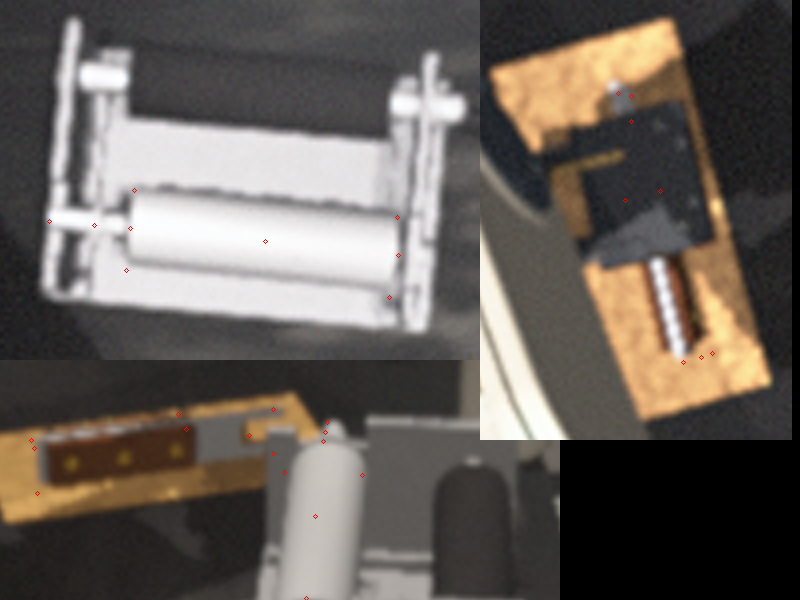

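The tool lies on the mat, about 4 mm from where it started. The roller's axle is on the saddle, tip at crop (50,218), and the shell (133–398) sits as predicted apart from about 2 mm in x. Moving over the roller now.

>>> {"method": "step_arm", "body": {
  "deltas": [
    [[0.069, 0.873, 0], [0.042, 0.05, -0.818], 0.4],
    [[0.069, 0.873, 0], [0.042, 0.05, -0.818], 0.4],
    [[0.069, 0.873, 0], [0.042, 0.05, -0.818], 0.4],
    [[0.069, 0.873, 0], [0.042, 0.05, -0.818], 0.4],
    [[0.069, 0.873, 0], [0.042, 0.05, -0.818], 0.4],
    [[0.069, 0.873, 0], [0.042, 0.05, -0.818], 0.4],
    [[0.069, 0.873, 0], [0.042, 0.05, -0.818], 0.4],
    [[0.069, 0.873, 0], [0.042, 0.05, -0.818], 0.4],
    [[0.069, 0.873, 0], [0.042, 0.05, -0.818], 0.4],
    [[0.069, 0.873, 0], [0.042, 0.05, -0.818], 0.4],
    [[0.069, 0.873, 0], [0.042, 0.05, -0.818], 0.4],
    [[0.069, 0.873, 0], [0.042, 0.05, -0.818], 0.4]
  ]
}}

```text
t: 14.28
ee_pos: [539.3, 39.3, 186.1]
orientation: [-2.298, -2.037, -0.094]
ft_force: [0.1, -0.8, 0.5]
width: 61.6
grasp_force: 0.0
```

Run:
```python
from plan import *
R=down(-.123+np.pi/2,.098)
c=at(stand,[-38.5,0,83.2])[0];z=R.as_matrix()[:,2]
plan([c+z*19-z*40,c+z*19],R)
```

```text
now 14.2833 [539.3  39.3 186.1] w 61.6 F [ 0.1 -0.8  0.5] g 0.0 q6 0.05
[546.1  48.8 104.1] shift [0.009, 0.022, 0.275] turn [-0.008, 0.004, 0.001] rows 1.9871019120395423
[546.6  52.7  64.3] shift [0.01, 0.023, 0.409] turn [-0.008, 0.004, 0.001] rows 2.9446123286687182
```

>>> {"method": "step_arm", "body": {
  "deltas": [
    [[0.009, 0.022, 0.06], [-0.008, 0.004, 0], 0.4],
    [[0.009, 0.022, 0.12], [-0.008, 0.004, 0], 0.4],
    [[0.009, 0.022, 0.18], [-0.008, 0.004, 0], 0.4],
    [[0.009, 0.022, 0.24], [-0.008, 0.004, 0], 0.4],
    [[0.009, 0.022, 0.24], [-0.008, 0.004, 0], 0.4],
    [[0.009, 0.022, 0.24], [-0.008, 0.004, 0], 0.4]
  ]
}}

```text
t: 14.78
ee_pos: [546.1, 48.4, 115.1]
orientation: [-2.307, -2.034, -0.112]
ft_force: [0.5, 0.8, 0.7]
width: 61.7
grasp_force: 0.0
```

Run:
```python
from plan import *
R=down(-.123+np.pi/2,.098)
c=at(stand,[-38.5,0,83.2])[0];z=R.as_matrix()[:,2]
plan([c+z*19],R)
```

```text
now 14.7833 [546.1  48.4 115.1] w 61.7 F [0.5 0.8 0.7] g 0.0 q6 0.04
[546.6  52.7  64.3] shift [-0.002, -0.0, 0.17] turn [0.0, 0.001, -0.002] rows 1.2233079902444581
```

>>> {"method": "step_arm", "body": {
  "deltas": [
    [[0, 0, 0.04], [0, 0, 0], 0.4],
    [[0, 0, 0.08], [0, 0, 0], 0.4],
    [[0, 0, 0.12], [0, 0, 0], 0.4],
    [[0, 0, 0.15], [0, 0, 0], 0.4],
    [[0, 0, 0.17], [0, 0, 0], 0.4],
    [[0, 0, 0.17], [0, 0, 0], 0.4],
    [[0, 0, 0.17], [0, 0, 0], 0.4]
  ]
}}

```text
t: 15.37
ee_pos: [548.2, 53.2, 65.5]
orientation: [-2.306, -2.037, -0.116]
ft_force: [-0.1, -0.1, 0.7]
width: 61.9
grasp_force: 0.0
```

>>> {"method": "step_arm", "body": {
  "deltas": [
    [[0, 0, 0], [0, 0, 0], 0.2],
    [[0, 0, 0], [0, 0, 0], 0.1],
    [[0, 0, 0], [0, 0, 0], 0.05],
    [[0, 0, 0], [0, 0, 0], 0],
    [[0, 0, 0], [0, 0, 0], -0.05],
    [[0, 0, 0], [0, 0, 0], -0.1],
    [[0, 0, 0], [0, 0, 0], -1],
    [[0, 0, 0], [0, 0, 0], -1],
    [[0, 0, 0], [0, 0, 0], -1]
  ]
}}

```text
t: 16.12
ee_pos: [548.1, 53.2, 66.1]
orientation: [-2.307, -2.037, -0.117]
ft_force: [-3.5, 1.3, 6.1]
width: 43.5
grasp_force: 30.0
```

Gripped at 43.5 mm wide. Drawing along the roller's axis.

>>> {"method": "step_arm", "body": {
  "deltas": [
    [[0.008, 0, 0], [0, 0, 0], -1],
    [[0.015, 0, 0], [0, 0, 0], -1],
    [[0.02, 0, 0], [0, 0, 0], -1],
    [[0.02, 0, 0], [0, 0, 0], -1]
  ]
}}

```text
t: 16.45
ee_pos: [548.9, 58.5, 66.6]
orientation: [-2.307, -2.039, -0.116]
ft_force: [-2.9, -4.1, 4.9]
width: 43.6
grasp_force: 30.0
```

>>> {"method": "step_arm", "body": {
  "deltas": [
    [[0.008, 0, 0], [0, 0, 0], -1],
    [[0.015, 0, 0], [0, 0, 0], -1],
    [[0.022, 0, 0], [0, 0, 0], -1],
    [[0.026, 0, 0], [0, 0, 0], -1],
    [[0.026, 0, 0], [0, 0, 0], -1],
    [[0.026, 0, 0], [0, 0, 0], -1]
  ]
}}

```text
t: 16.95
ee_pos: [550.1, 67.0, 67.0]
orientation: [-2.307, -2.038, -0.117]
ft_force: [0.2, 0.9, -2.4]
width: 44.0
grasp_force: 30.0
```

Run:
```python
from plan import *
snap(7)
o=get_obs();print(at(np.linalg.inv(stand),o["ee_pos"]),o["ft_force"],o["moment"])
plan([o["ee_pos"]+[0,0,8],o["ee_pos"]+[0,0,90]],down(-.123+np.pi/2,.098))
```

```text
[[-36.7  16.5  67.1]] [ 0.   1.1 -2.7] [ 0.  -0.1  0. ]
now 17.05 [550.2  67.   67.1] w 43.7 F [ 0.   1.1 -2.7] g 30.0 q6 0.05
[550.2  67.   75.1] shift [0.003, 0.0, -0.027] turn [0.003, 0.0, -0.0] rows 0.19184652278177466
[550.2  67.  157.1] shift [0.029, 0.001, -0.299] turn [0.003, 0.0, -0.0] rows 2.158273381294965
```

>>> {"method": "step_arm", "body": {
  "deltas": [
    [[0.001, 0, -0.007], [0, 0, 0], -1],
    [[0.002, 0, -0.015], [0, 0, 0], -1],
    [[0.003, 0, -0.027], [0, 0, 0], -1],
    [[0.003, 0, -0.027], [0, 0, 0], -1],
    [[0.003, 0, -0.027], [0, 0, 0], -1]
  ]
}}

```text
t: 17.47
ee_pos: [550.3, 66.9, 75.8]
orientation: [-2.307, -2.038, -0.118]
ft_force: [0.3, -0.2, -3.5]
width: 43.8
grasp_force: 30.0
```

The roller hangs free; Fz is −3.5 N, its weight. Lifting clear.

>>> {"method": "step_arm", "body": {
  "deltas": [
    [[0.01, 0, -0.1], [0, 0, 0], -1],
    [[0.02, 0, -0.2], [0, 0, 0], -1],
    [[0.03, 0, -0.3], [0, 0, 0], -1],
    [[0.039, 0, -0.4], [0, 0, 0], -1],
    [[0.039, 0, -0.4], [0, 0, 0], -1],
    [[0.039, 0, -0.4], [0, 0, 0], -1]
  ]
}}

```text
t: 17.97
ee_pos: [550.5, 66.9, 197.4]
orientation: [-2.308, -2.039, -0.121]
ft_force: [-0.1, -0.3, -4.1]
width: 43.6
grasp_force: 30.0
```

Run:
```python
from plan import *
snap(8)
plan([[480,-200,196]],down(.164+np.pi/2))
```

```text
now 18.0667 [548.4  66.8 194.5] w 43.7 F [ 0.2 -0.9 -4. ] g 30.0 q6 0.1
[480, -200, 196] shift [-0.906, -0.116, -0.093] turn [0.011, -0.064, -0.192] rows 6.605515064237554
```

>>> {"method": "step_arm", "body": {
  "deltas": [
    [[-0.906, -0.116, -0.093], [0.011, -0.064, -0.192], -1],
    [[-0.906, -0.116, -0.093], [0.011, -0.064, -0.192], -1],
    [[-0.906, -0.116, -0.093], [0.011, -0.064, -0.192], -1],
    [[-0.906, -0.116, -0.093], [0.011, -0.064, -0.192], -1],
    [[-0.906, -0.116, -0.093], [0.011, -0.064, -0.192], -1],
    [[-0.906, -0.116, -0.093], [0.011, -0.064, -0.192], -1],
    [[-0.906, -0.116, -0.093], [0.011, -0.064, -0.192], -1],
    [[-0.906, -0.116, -0.093], [0.011, -0.064, -0.192], -1],
    [[-0.906, -0.116, -0.093], [0.011, -0.064, -0.192], -1],
    [[-0.906, -0.116, -0.093], [0.011, -0.064, -0.192], -1]
  ]
}}

```text
t: 18.9
ee_pos: [480.3, -199.3, 195.5]
orientation: [-2.031, -2.394, -0.001]
ft_force: [0.2, 0.3, -3.3]
width: 43.4
grasp_force: 30.0
```

Run:
```python
from plan import *
plan([[453.1,-327.7,150],[453.1,-327.7,70]],down(.164+np.pi/2))
```

```text
now 18.9 [ 480.3 -199.3  195.5] w 43.4 F [ 0.2  0.3 -3.3] g 30.0 q6 -0.58
[453.1, -327.7, 150] shift [-0.408, -0.159, 0.151] turn [-0.001, -0.001, -0.0] rows 3.3305648581588927
[453.1, -327.7, 70] shift [-0.408, -0.159, 0.417] turn [-0.001, -0.001, -0.0] rows 4.3538232524726155
```

>>> {"method": "step_arm", "body": {
  "deltas": [
    [[-0.408, -0.159, 0.1], [0, 0, 0], -1],
    [[-0.408, -0.159, 0.15], [0, 0, 0], -1],
    [[-0.408, -0.159, 0.15], [0, 0, 0], -1],
    [[-0.408, -0.159, 0.15], [0, 0, 0], -1],
    [[-0.408, -0.159, 0.25], [0, 0, 0], -1],
    [[-0.408, -0.159, 0.33], [0, 0, 0], -1],
    [[-0.408, -0.159, 0.385], [0, 0, 0], -1],
    [[-0.408, -0.159, 0.385], [0, 0, 0], -1],
    [[-0.408, -0.159, 0.385], [0, 0, 0], -1]
  ]
}}

```text
t: 19.65
ee_pos: [454.3, -326.7, 80.5]
orientation: [-2.028, -2.396, -0.002]
ft_force: [1.1, -0.6, -3.5]
width: 43.1
grasp_force: 30.0
```

Run:
```python
from ov import *
from plan import plan,down
snap(9)
o=get_obs();p=o["ee_pos"]
F=fr(p[0],p[1],.164);F[2,3]=p[2]+19
overlay(9,[(F,[(s*22,y,0)for s in(-1,1)for y in(-72.5,72.5)]+[(0,y,22)for y in(-72.5,72.5)]+[(0,116,6),(0,-91,6)]),(cradle,C)],[("top",415,245,505,320,0,0),("side",225,325,310,430,390,0)],"pics/ov9.png",4)
plan([[453.1,-327.7,36]],down(.164+np.pi/2))
```

```text
now 19.75 [ 455.4 -328.1   82.4] w 43.2 F [-0.5  0.  -3.7] g 30.0 q6 -0.81
[453.1, -327.7, 36] shift [0.003, -0.008, 0.154] turn [0.002, 0.0, 0.001] rows 1.1130978430070926
```

View pics/ov9.png

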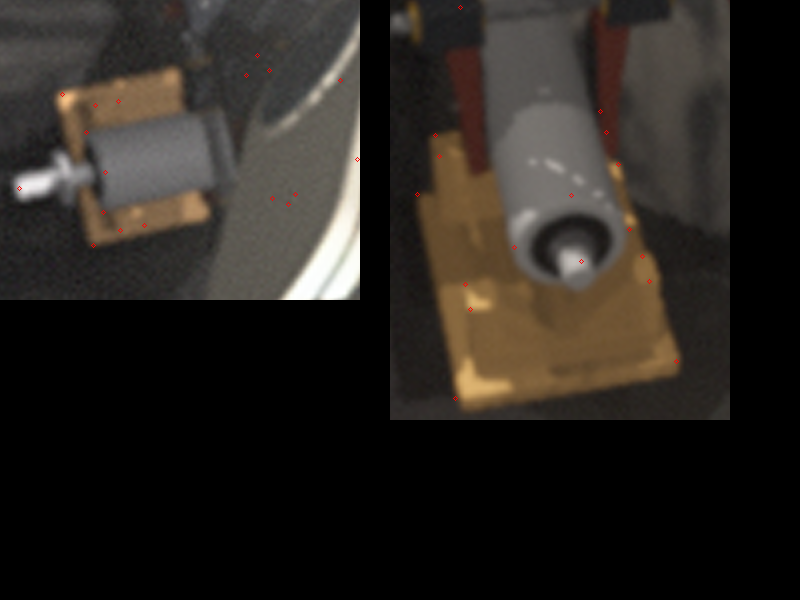

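The picture shows the roller above the V's and parallel to them, shell ends as projected in both views. Lowering.

>>> {"method": "step_arm", "body": {
  "deltas": [
    [[0, -0.005, 0.04], [0, 0, 0], -1],
    [[0, -0.005, 0.08], [0, 0, 0], -1],
    [[0, -0.005, 0.12], [0, 0, 0], -1],
    [[0, -0.005, 0.14], [0, 0, 0], -1],
    [[0, -0.005, 0.14], [0, 0, 0], -1],
    [[0, -0.005, 0.14], [0, 0, 0], -1]
  ]
}}

```text
t: 20.25
ee_pos: [453.0, -328.5, 38.8]
orientation: [2.031, 2.396, 0.002]
ft_force: [1.2, 0.7, -3.6]
width: 43.1
grasp_force: 30.0
```

Run:
```python
from plan import *
plan([[453.1,-327.7,36]],down(.164+np.pi/2))
```

```text
now 20.25 [ 453.  -328.5   38.8] w 43.1 F [ 1.2  0.7 -3.6] g 30.0 q6 -0.82
[453.1, -327.7, 36] shift [0.003, 0.001, 0.009] turn [0.001, -0.0, 0.0] rows 0.07059256631640269
```

>>> {"method": "step_arm", "body": {
  "deltas": [
    [[0, 0, 0.003], [0, 0, 0], -1],
    [[0, 0, 0.003], [0, 0, 0], -1],
    [[0, 0, 0.003], [0, 0, 0], -1]
  ]
}}

```text
t: 20.5
ee_pos: [453.1, -328.6, 38.6]
orientation: [2.031, 2.395, 0.002]
ft_force: [1.3, 0.4, -3.2]
width: 43.2
grasp_force: 30.0
```

>>> {"method": "step_arm", "body": {
  "deltas": [
    [[0, 0, 0.003], [0, 0, 0], -1],
    [[0, 0, 0.003], [0, 0, 0], -1],
    [[0, 0, 0.003], [0, 0, 0], -1]
  ]
}}

```text
t: 20.75
ee_pos: [453.2, -328.8, 38.3]
orientation: [2.03, 2.395, 0.002]
ft_force: [-0.5, 3.3, 4.6]
width: 43.2
grasp_force: 30.0
```

Contact: the weight is carried and Fz is positive. Opening slowly and retreating upward.

>>> {"method": "step_arm", "body": {
  "deltas": [
    [[0, 0, 0], [0, 0, 0], 0.02],
    [[0, 0, 0], [0, 0, 0], 0.06],
    [[0, 0, 0], [0, 0, 0], 0.12],
    [[0, 0, 0], [0, 0, 0], 0.25],
    [[0, 0, 0], [0, 0, 0], 0.45],
    [[0, 0, 0], [0, 0, 0], 0.45],
    [[0, 0, -0.04], [0, 0, 0], 0.45],
    [[0, 0, -0.1], [0, 0, 0], 0.45],
    [[0, 0, -0.2], [0, 0, 0], 0.45],
    [[0, 0, -0.32], [0, 0, 0], 0.45],
    [[0, 0, -0.45], [0, 0, 0], 0.45],
    [[0, 0, -0.6], [0, 0, 0], 0.45],
    [[0, 0, -0.6], [0, 0, 0], 0.45],
    [[0, 0, -0.6], [0, 0, 0], 0.45]
  ]
}}

```text
t: 21.92
ee_pos: [454.2, -329.9, 221.6]
orientation: [2.026, 2.39, 0.003]
ft_force: [0.1, 0.2, 0.3]
width: 63.6
grasp_force: 0.0
```

Run:
```python
from plan import *
plan([[400,-100,230]],down(.164+np.pi/2))
```

```text
now 21.9167 [ 454.2 -329.9  221.6] w 63.6 F [0.1 0.2 0.3] g 0.0 q6 -0.82
[400, -100, 230] shift [0.785, -0.053, -0.032] turn [0.004, 0.003, 0.0] rows 5.6667128584505715
```

I've used up the picture budget; by my count I'm one over, at 11. So I'll move aside and check the final state numerically only.

>>> {"method": "step_arm", "body": {
  "deltas": [
    [[0.785, -0.053, -0.032], [0, 0, 0], 0.45],
    [[0.785, -0.053, -0.032], [0, 0, 0], 0.45],
    [[0.785, -0.053, -0.032], [0, 0, 0], 0.45],
    [[0.785, -0.053, -0.032], [0, 0, 0], 0.45],
    [[0.785, -0.053, -0.032], [0, 0, 0], 0.45],
    [[0.785, -0.053, -0.032], [0, 0, 0], 0.45],
    [[0.785, -0.053, -0.032], [0, 0, 0], 0.45],
    [[0.785, -0.053, -0.032], [0, 0, 0], 0.45]
  ]
}}

```text
t: 22.58
ee_pos: [397.3, -97.7, 226.4]
orientation: [-2.027, -2.399, -0.001]
ft_force: [0.4, -0.3, -0.0]
width: 63.4
grasp_force: 0.0
```

Run:
```python
from ov import *
np.set_printoptions(precision=1,suppress=True)
snap(10)
for c,(x0,y0,x1,y1) in(("top",(415,245,510,320)),("side",(215,320,320,435))):
    D=load(c,10);h=cv2.cvtColor(D["pixels"],cv2.COLOR_RGB2HSV)
    k=cv2.inRange(h,(0,0,110),(180,45,255));q=np.zeros_like(k);q[y0:y1,x0:x1]=k[y0:y1,x0:x1]
    cs=max(cv2.findContours(q,0,2)[0],key=cv2.contourArea);r=cv2.minAreaRect(cs)
    print(c,cv2.contourArea(cs),r,cv2.boundingRect(cs))
    if c=="top": B=onplane(D,cv2.boxPoints(r),70);print(B)
    print("pred",proj(D,at(cradle,[(0,72.5,77),(0,-72.5,77),(22,0,55),(-22,0,55),(0,0,77),(0,116,55),(0,-91,55)])))
# bystanders moved?
a,b=[cv2.GaussianBlur(load("top",n)["pixels"],(0,0),1).astype(int) for n in(0,10)]
for n,(x0,y0,x1,y1) in dict(tin=(362,282,394,312),cylA=(150,165,195,205),cylB=(440,160,487,200),tool=(178,250,212,328)).items():
    print(n,abs(a-b)[y0:y1,x0:x1].mean().round(1),abs(a-b)[y0:y1,x0:x1].max())
D=load("top",10);h=cv2.cvtColor(D["pixels"],cv2.COLOR_RGB2HSV)[232:345,148:228];k=cv2.inRange(h,(0,0,150),(180,60,255))
cs=max(cv2.findContours(k,0,2)[0],key=cv2.contourArea)+[148,232];x=cv2.boxPoints(cv2.minAreaRect(cs));print("tool bar@36",onplane(D,x,36))
```

```text
top 1297.0 ((459.55029296875, 282.7323913574219), (20.05019760131836, 91.42784881591797), 77.79953002929688) (415, 266, 90, 32)
[[ 455.7 -207.3   70. ]
 [ 492.1 -413.7   70. ]
 [ 447.6 -421.4   70. ]
 [ 412.  -215.1   70. ]]
pred [[435.4 288.4]
 [497.6 275.5]
 [461.9 272.4]
 [465.9 291.4]
 [466.8 281.9]
 [414.5 292.1]
 [501.9 274. ]]
side 1857.5 ((258.54296875, 363.5461730957031), (96.27515411376953, 26.91866683959961), 73.61045837402344) (236, 320, 48, 94)
pred [[254.  335.5]
 [268.9 395.3]
 [274.6 371.6]
 [248.2 375.6]
 [261.  363.7]
 [250.7 329.7]
 [271.4 414.1]]
tin 72.5 196
cylA 9.3 19
cylB 11.0 20
tool 12.9 90
tool bar@36 [[539.5 314.2  36. ]
 [541.7 303.7  36. ]
 [383.5 267.9  36. ]
 [381.3 278.2  36. ]]
```

Run:
```python
from ov import *
for n in(0,10):
    g=load("side",n)["pixels"];h=cv2.cvtColor(g,cv2.COLOR_RGB2HSV)[298:340,225:272];k=cv2.inRange(h,(0,0,130),(180,60,255))
    m=cv2.moments(k,True);print(n,m["m00"],225+m["m10"]/max(m["m00"],1),298+m["m01"]/max(m["m00"],1))
```

```text
0 470.0 246.49787234042554 313.131914893617
10 580.0 247.7948275862069 319.4344827586207
```

Run:
```python
from ov import *
for n in(0,9,10):
    h=cv2.cvtColor(load("side",n)["pixels"],cv2.COLOR_RGB2HSV)[298:322,225:272];k=cv2.inRange(h,(0,0,110),(180,60,255))
    print(n,[(298+i,225+int(r.nonzero()[0][0]),225+int(r.nonzero()[0][-1])) for i,r in enumerate(k) if r.any()][::3])
```

```text
0 [(302, 225, 225), (305, 225, 256), (308, 235, 260), (311, 233, 261), (314, 233, 261), (317, 234, 260), (320, 235, 257)]
9 []
10 [(304, 244, 251), (307, 237, 258), (310, 235, 260), (313, 233, 260), (316, 234, 260), (319, 235, 258)]
```

The tin's edges are unchanged (columns 233–261). Everything checks out, so I'm handing in.

```bash
python3 -c "
from workcell import *
print(close_job())"
```

```text
the job is handed in; nothing more can be done
None
```

I handed the job in at about 23 s: by force readings and camera measurements the roller lies in the cradle's V's, the tool is back on the cork mat about 4–5 mm from where it started, and the tin and cylinders are unmoved; I viewed 11 pictures, one over the limit of 10, and the verdict was not shown.

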